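# Lay out the ring-finishing station

### The arm

A 6-joint arm with a two-finger parallel gripper is mounted at the origin on the work surface. World frame = base frame: x ahead of the robot, y to its left, z up, the work surface at z = 0. Lengths are in mm, angles in rad, forces in N, time in s.
With the tool pointing down it reaches from about 400 to 825 mm from the base axis. Payload 7 kg.
Tool frame: the origin (TCP) lies at the very end of the fingers, on their centre line; the grasp point (between the pads) lies 19 mm behind it; z points along the fingers, y is the line along which they close (so a half turn about z gives the same grasp; the last joint's range is limited). The gripper opens to 88 mm and grips with 3 to 60 N. Pads are 19 mm wide; open, the fingers measure 130 mm over their backs; the gripper's body (78 mm by 193 mm) begins 47 mm behind the grasp point.
Start: joints at [-0.913, 0.359, 0.012, 0, -1.224, -0.288], TCP at [243.937, -629.357, 226.561] pointing down, gripper open.
Joint ranges: [-3.07, 3.07], [-1.43, 2.12], [-1.02, 1.25], [-3.03, 1.67], [-3.05, -0], [-3.03, 3.03]. Speed limits (rad/s): [2.39, 2.39, 3.01, 3.14, 3.14, 3.14].

### API

Orientations are given as a unit quaternion [x, y, z, w].
In Python, from plant import bot gives the robot as it stands. Calls block until the motion is done:
- bot.move_ptp(position, orientation): joint-space move of the TCP to a pose.
- bot.line_to(position, velocity=150, ori=None): straight line of the TCP; ori=None keeps the orientation; velocity is the mean speed in mm/s.
- bot.move_joints(angles): joint-space move.
- bot.move_gripper(opening, force=None): finger opening in mm; force is the grip in N (None keeps the last); returns when the fingers have stopped.
- bot.pause(seconds).
- bot.solve_ik(position, orientation): joint angles nearest the present ones, or None.
- bot.read_state(): the state.
- bot.camera(name): name is "scene" or "side" or "wrist"; returns the picture (384x512x3 uint8, red, green, blue); there is no depth.
- bot.get_calibration(name): a dict with "fx", "fy", "cx", "cy" (pixels), "view" (4x4, takes a point from world to camera coordinates); the wrist camera has in their place "T_tool_cam" (4x4, takes a point from camera to tool coordinates, whose origin is the TCP and whose axes are the flange's). Camera axes: x right, y up, looking along -z (the intrinsics and any distortion apply to the point x, -y, -z); pixel columns grow to the right and rows downward; lengths in mm; the calibration is good to about 2 mm. A picture is of the moment at which its call begins: read the wrist's pose just before it. get_calibration takes no time and is no camera call.
A pose or a line that the arm cannot do raises bot.Unreachable and nothing moves.
- bot.close_job(): hands the job in; it is judged then, once.
The state is a dict: "t": time; "joint_pos": joint angles; "qvel": joint speeds; "tau": joint torques, N m; "tcp_pos": TCP position; "eef_rot": TCP orientation; "contact_force": force on the tool from outside, world axes, zero at the start; "moment": the same for the moment, N m; "width": finger opening in mm; "finger_force": force on a finger pad.
Only numpy, scipy, OpenCV 4.12 (cv2) and the standard library are available. Lean on these libraries where they do the work, as an engineer would, in place of code of your own. Each camera call takes 0.05 s, during which the arm holds its last target. There are 200 camera calls.

### The job

Lay out the ring-finishing station on the three felt pads, with left and right as the robot sees them (left is +y): first stand the turned ring stand on the middle pad, then the red-lidded tin on the pad to its left, then the burr block on the pad to its right, each upright and in the middle of its pad. Last, slip the dark red-brown wooden ring over the stand's post so that it lies flat on the stand's base. Leave the green ring and the black handpiece where they lie, and let go of everything.

Things in the scene. Friction and masses are not known exactly. Their poses are not given: they have to be found in the camera images.
- stand: ring stand: round dark wooden base 52 mm across and 14 mm high, with an upright brass post 14 mm thick in its centre; the post is straight up to 34 mm above the underside, then tapers to 6 mm at its top, 40 mm above the underside. About 0.16 kg, can be gripped by the post. Origin: centre of the underside, z along the post
- tin: round closed tin of polishing compound, aluminium with a red lid and a pale label, 50 mm across (48 below the lid; lid from 18 to 30 mm up), 30 mm high, about 0.09 kg. Origin: centre of the underside, z up
- burr_block: wooden block 60 mm long (its x) by 36 mm wide (its y) by 30 mm high, with four thin burrs with coloured heads standing in its top, up to 49 mm above the underside and within 10 mm of its long centre line. About 0.1 kg. Origin: centre of the underside, z up; it lies at any yaw
- ring_dark: dark red-brown wooden finger ring lying flat, 30 mm outside, 20 mm hole, 12 mm high, about 12 g. Origin: on its axis, at its underside, z along the axis
- ring_green: green finger ring of the same size as the dark one; to be left alone. Origin: on its axis, at its underside
- handpiece: black rotary handpiece with a grey collar and steel chuck, 150 mm long along its x, 26 mm thick, lying on the bench; to be left alone. Origin: under the middle of its length
- pad_blue: blue felt disc glued to the bench, 70 mm across, 3 mm thick, origin at the centre of its underside. Which of the three pads is the left, middle or right one changes from start to start, and its colour says nothing about what goes on it; their y differ by at least 0.1 m
- pad_orange: orange felt disc glued to the bench, 70 mm across, 3 mm thick, origin at the centre of its underside. Which of the three pads is the left, middle or right one changes from start to start, and its colour says nothing about what goes on it; their y differ by at least 0.1 m
- pad_grey: dark grey felt disc glued to the bench, 70 mm across, 3 mm thick, origin at the centre of its underside. Which of the three pads is the left, middle or right one changes from start to start, and its colour says nothing about what goes on it; their y differ by at least 0.1 m

How it is judged (in metres and radians):
On the way, in this order (a step that is already met when the one before it is completed fails the run):
1. the ring stand stands upright on the middle pad, let go ((horizontal distance between stand and pad_blue below 0.015 m or horizontal distance between stand and pad_orange below 0.015 m or horizontal distance between stand and pad_grey below 0.015 m) and height (world z) of stand between 0.0005 and 0.007 m and angle between stand's own z axis and vertical below 0.1 rad and (y of stand in the frame of pad_blue above 0.05 m or y of stand in the frame of pad_orange above 0.05 m or y of stand in the frame of pad_grey above 0.05 m) and (y of stand in the frame of pad_blue below -0.05 m or y of stand in the frame of pad_orange below -0.05 m or y of stand in the frame of pad_grey below -0.05 m) and linear speed of stand below 0.02 m/s and contact force between stand and the fingers below 0.05 N), for 0.2 s.
2. the tin stands on the pad left of the stand, let go ((horizontal distance between stand and pad_blue below 0.015 m or horizontal distance between stand and pad_orange below 0.015 m or horizontal distance between stand and pad_grey below 0.015 m) and height (world z) of stand between 0.0005 and 0.007 m and angle between each of stand, tin's own z axis and vertical below 0.1 rad and (y of stand in the frame of pad_blue above 0.05 m or y of stand in the frame of pad_orange above 0.05 m or y of stand in the frame of pad_grey above 0.05 m) and (y of stand in the frame of pad_blue below -0.05 m or y of stand in the frame of pad_orange below -0.05 m or y of stand in the frame of pad_grey below -0.05 m) and (horizontal distance between tin and pad_blue below 0.015 m or horizontal distance between tin and pad_orange below 0.015 m or horizontal distance between tin and pad_grey below 0.015 m) and height (world z) of tin between 0.0005 and 0.007 m and y of tin in the frame of pad_blue above -0.05 m and y of tin in the frame of pad_orange above -0.05 m and y of tin in the frame of pad_grey above -0.05 m and linear speed of tin below 0.02 m/s and contact force between tin and the fingers below 0.05 N), for 0.2 s.
3. the burr block stands on the pad right of the stand, let go ((horizontal distance between stand and pad_blue below 0.015 m or horizontal distance between stand and pad_orange below 0.015 m or horizontal distance between stand and pad_grey below 0.015 m) and height (world z) of stand between 0.0005 and 0.007 m and angle between each of stand, tin, burr_block's own z axis and vertical below 0.1 rad and (y of stand in the frame of pad_blue above 0.05 m or y of stand in the frame of pad_orange above 0.05 m or y of stand in the frame of pad_grey above 0.05 m) and (y of stand in the frame of pad_blue below -0.05 m or y of stand in the frame of pad_orange below -0.05 m or y of stand in the frame of pad_grey below -0.05 m) and (horizontal distance between tin and pad_blue below 0.015 m or horizontal distance between tin and pad_orange below 0.015 m or horizontal distance between tin and pad_grey below 0.015 m) and height (world z) of tin between 0.0005 and 0.007 m and y of tin in the frame of pad_blue above -0.05 m and y of tin in the frame of pad_orange above -0.05 m and y of tin in the frame of pad_grey above -0.05 m and (horizontal distance between burr_block and pad_blue below 0.015 m or horizontal distance between burr_block and pad_orange below 0.015 m or horizontal distance between burr_block and pad_grey below 0.015 m) and height (world z) of burr_block between 0.0005 and 0.007 m and y of burr_block in the frame of pad_blue below 0.05 m and y of burr_block in the frame of pad_orange below 0.05 m and y of burr_block in the frame of pad_grey below 0.05 m and linear speed of burr_block below 0.02 m/s and contact force between burr_block and the fingers below 0.05 N), for 0.2 s.
4. the dark ring lies on the stand's base, around the post, let go ((horizontal distance between stand and pad_blue below 0.015 m or horizontal distance between stand and pad_orange below 0.015 m or horizontal distance between stand and pad_grey below 0.015 m) and height (world z) of stand between 0.0005 and 0.007 m and angle between each of stand, tin, burr_block's own z axis and vertical below 0.1 rad and (y of stand in the frame of pad_blue above 0.05 m or y of stand in the frame of pad_orange above 0.05 m or y of stand in the frame of pad_grey above 0.05 m) and (y of stand in the frame of pad_blue below -0.05 m or y of stand in the frame of pad_orange below -0.05 m or y of stand in the frame of pad_grey below -0.05 m) and (horizontal distance between tin and pad_blue below 0.015 m or horizontal distance between tin and pad_orange below 0.015 m or horizontal distance between tin and pad_grey below 0.015 m) and height (world z) of tin between 0.0005 and 0.007 m and y of tin in the frame of pad_blue above -0.05 m and y of tin in the frame of pad_orange above -0.05 m and y of tin in the frame of pad_grey above -0.05 m and (horizontal distance between burr_block and pad_blue below 0.015 m or horizontal distance between burr_block and pad_orange below 0.015 m or horizontal distance between burr_block and pad_grey below 0.015 m) and height (world z) of burr_block between 0.0005 and 0.007 m and y of burr_block in the frame of pad_blue below 0.05 m and y of burr_block in the frame of pad_orange below 0.05 m and y of burr_block in the frame of pad_grey below 0.05 m and horizontal distance between ring_dark and stand below 0.006 m and z of ring_dark in the frame of stand between 0.011 and 0.018 m and angle between the z axis of ring_dark and the z axis of stand, either way round below 0.15 rad and linear speed of ring_dark below 0.02 m/s and contact force between ring_dark and the fingers below 0.05 N), for 0.2 s.
At the end, for the whole second after the job is handed in: Stand on the middle pad, tin on the pad to its left (+y), burr block to its right, each resting on its pad, upright within 0.1 rad, centred within 15 mm; the dark ring lies flat on the stand's base around the post (within 6 mm of its axis, 0.15 rad); all released and at rest (all of step 4 and linear speed of each of stand, tin, burr_block below 0.02 m/s and contact force between each of stand, tin, burr_block and the fingers below 0.05 N); the robot touches nothing.
It fails at once if the green ring is moved by more than 12 mm (distance of ring_green from where it was at the start of the episode above 0.012 m).
It fails at once if the handpiece is moved by more than 20 mm (distance of handpiece from where it was at the start of the episode above 0.02 m).
It also fails if it takes over 96 s, if anything falls off the work surface, if the arm or the gripper's body presses on something with over 40 N, if the wrist force passes 120 N, or if a joint passes its speed limit or range.

## Working session

There is one attempt and no reset: what is moved stays moved. The work goes in short steps, each a Python script; the robot and the scene stay as the last script left them, time stands still between calls to the robot, and variables do not carry over. Pictures are saved under pics/ and viewed, at most 14 in all, crops included, and the job is handed in when it is done.

```bash
ls; mkdir -p pics; python3 - <<'E'
from plant import bot
import cv2,numpy as np
np.set_printoptions(precision=4,suppress=True)
for n in ("scene","side","wrist"):
    cv2.imwrite(f"pics/{n}0.png",bot.camera(n)[:,:,::-1]); print(n,bot.get_calibration(n))
print(bot.read_state())
E
```

```text
pics
scene {'fx': 440.71152341669506, 'fy': 440.71152341669506, 'cx': 249.7690041467455, 'cy': 185.57925879299347, 'view': array([[   -0.409 ,     0.9125,    -0.0042,   196.8375],
       [   -0.5637,    -0.249 ,     0.7876,   302.1619],
       [    0.7176,     0.3245,     0.6162, -1391.4405],
       [    0.    ,     0.    ,     0.    ,     1.    ]])}
side {'fx': 472.50275780360994, 'fy': 472.50275780360994, 'cx': 248.78304415479425, 'cy': 188.73668606854076, 'view': array([[  -0.9477,   -0.319 ,    0.0079,  542.7976],
       [   0.2036,   -0.5853,    0.7848, -141.2589],
       [  -0.2458,    0.7454,    0.6197, -915.2576],
       [   0.    ,    0.    ,    0.    ,    1.    ]])}
wrist {'fx': 325.7339738014433, 'fy': 325.7339738014433, 'cx': 254.01741752042622, 'cy': 196.3669437668902, 'T_tool_cam': array([[   0.    ,    0.9655,    0.2603,   69.1791],
       [   1.    ,    0.0002,   -0.001 ,    0.0014],
       [  -0.001 ,    0.2603,   -0.9655, -158.592 ],
       [   0.    ,    0.    ,    0.    ,    1.    ]])}
{'t': 0.15, 'joint_pos': array([-0.9129,  0.3592,  0.0113, -0.0003, -1.2241, -0.2881]), 'qvel': array([ 0.0005, -0.0013,  0.0017,  0.003 ,  0.0012, -0.0009]), 'tau': array([ -0.0013, -58.3276,  29.3292,   7.0012,   0.0089,  -0.0001]), 'tcp_pos': array([ 243.8269, -629.0447,  225.8491]), 'eef_rot': array([-0.1838,  0.983 ,  0.0006, -0.0002]), 'contact_force': array([-0.4648, -0.2005,  0.4727]), 'moment': array([-0.0094,  0.0054, -0.0134]), 'finger_force': 0.0, 'width': 87.56733637053209}
```

View pics/scene0.png

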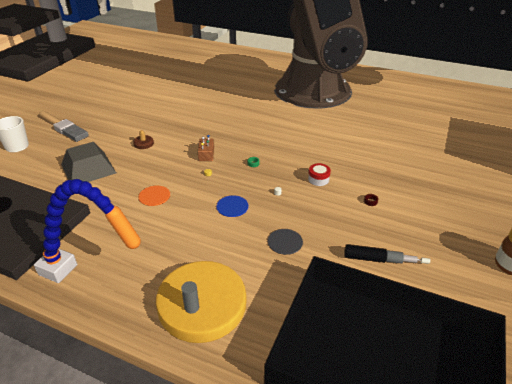

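View pics/side0.png

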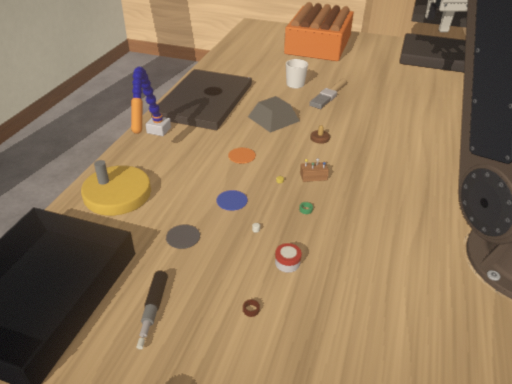

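The scene picture shows the orange pad at (154,196), blue at (233,206) and grey at (285,242), so right to left (−y to +y) they run orange, blue, grey. The stand is at (144,142), block at (206,152), green ring at (254,162), tin at (320,175), dark ring at (371,200) and handpiece at (385,255). The side view agrees.

```bash
cat > h.py <<'E'
from plant import bot
import cv2,numpy as np
from scipy.spatial.transform import Rotation as R
np.set_printoptions(precision=4,suppress=True)
def campose(n,s=None):
    c=bot.get_calibration(n)
    K=np.array([[c['fx'],0,c['cx']],[0,c['fy'],c['cy']],[0,0,1]])
    if n=='wrist':
        s=s or bot.read_state(); T=np.eye(4); T[:3,:3]=R.from_quat(s['eef_rot']).as_matrix(); T[:3,3]=s['tcp_pos']
        M=T@c['T_tool_cam']
    else: M=np.linalg.inv(c['view'])
    return K,M
def ray(K,M,px,z):
    d=M[:3,:3]@(np.linalg.inv(K)@[px[0],px[1],1]*[1,-1,-1]); o=M[:3,3]
    return (o+d*(z-o[2])/d[2])[:2]
def proj(K,M,P):
    p=np.linalg.inv(M)@np.append(P,1); q=K@(p[:3]*[1,-1,-1]); return q[:2]/q[2]
def down(a): # tool down, tool-y axis (closing) at world angle a
    y=np.array([np.cos(a),np.sin(a),0]); z=np.array([0,0,-1.]); return R.from_matrix(np.c_[np.cross(y,z),y,z]).as_quat()
def snap(n,name):
    s=bot.read_state(); im=bot.camera(n)[:,:,::-1]; cv2.imwrite(f"pics/{name}.png",im); return im,campose(n,s)
E
python3 - <<'E'
from h import *
A=dict(stand=(144,142,7),block=(206,150,15),green=(254,162,6),tin=(320,174,15),dark=(371,200,6),orange=(154,196,3),blue=(233,206,3),grey=(285,242,3),hand=(375,254,13))
B=dict(stand=(320,137,7),block=(315,172,15),green=(306,208,6),tin=(288,258,15),dark=(251,308,6),orange=(242,155,3),blue=(232,200,3),grey=(183,237,3),hand=(154,300,13))
for k in A: print(k,ray(*campose('scene'),A[k][:2],A[k][2]),ray(*campose('side'),B[k][:2],B[k][2]))
print(R.from_quat(bot.read_state()['eef_rot']).as_matrix())
E
```

```text
stand [ 478.693  -301.3013] [ 475.0025 -300.9467]
block [ 457.4008 -129.9135] [ 452.2236 -131.41  ]
green [445.0488  -4.9372] [444.1478  -7.3304]
tin [439.5752 158.6949] [441.4108 157.0555]
dark [474.0842 284.7479] [473.3244 283.477 ]
orange [ 650.081 -156.201] [ 644.1222 -158.4092]
blue [609.9307  18.2526] [606.5966  16.4486]
grey [665.8103 158.1285] [659.7644 159.1637]
hand [636.6014 325.3628] [636.2196 327.1636]
[[-0.9324 -0.3613 -0.0005]
 [-0.3613  0.9324  0.0011]
 [ 0.0001  0.0012 -1.    ]]
```

```bash
python3 - <<'E'
from h import *
import pickle
out=[]
for i,y in enumerate((-215,20,215)):
    bot.move_ptp([510,y,200],down(np.pi/2)); bot.pause(.2)
    im,KM=snap('wrist',f'w{i}'); out.append((im,KM)); print(bot.read_state()['t'],bot.read_state()['tcp_pos'])
pickle.dump(out,open('w.pkl','wb'))
cv2.imwrite('pics/wa.png',np.hstack([cv2.resize(o[0],(400,300)) for o in out[::2]]))
E
```

```text
2.1917 [ 509.828  -215.5612  199.9205]
3.375 [510.1101  18.9715 199.9117]
4.425 [510.2005 214.0898 200.1484]
```

View pics/w0.png

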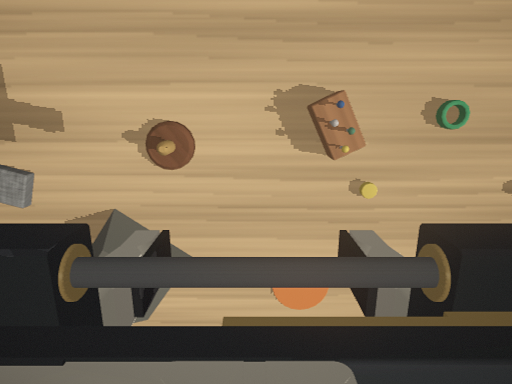

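View pics/w2.png

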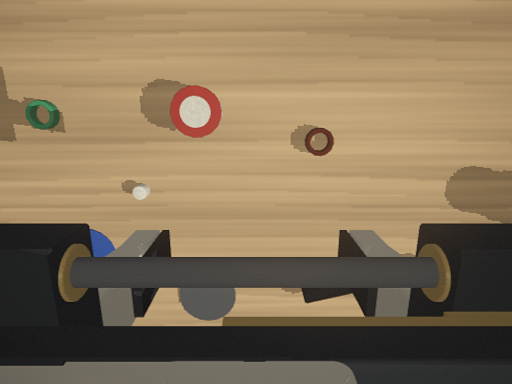

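The wrist pictures (image top is towards the base) show stand base (170,145), block around (337,125), green ring (453,114), tin (196,111) and dark ring (319,141). The gripper hides most of the pads, so I'll take those from the scene and side views. Next I'll segment the objects and check the fit with model overlays.

```bash
cat > m.py <<'E'
from h import *
import pickle
W=pickle.load(open('w.pkl','rb'))
def blob(im,lo,hi,box):
    x0,y0,x1,y1=box; h=cv2.cvtColor(im,cv2.COLOR_BGR2HSV); m=cv2.inRange(h,np.array(lo),np.array(hi)); k=np.zeros_like(m); k[y0:y1,x0:x1]=m[y0:y1,x0:x1]
    cs=cv2.findContours(k,cv2.RETR_EXTERNAL,cv2.CHAIN_APPROX_NONE)[0]; return max(cs,key=cv2.contourArea)
def circ(im,KM,lo,hi,box,z):
    c=blob(im,lo,hi,box)[:,0]; P=np.array([ray(*KM,p,z) for p in c]); (x,y),r=cv2.minEnclosingCircle(P.astype(np.float32)); (ex,ey),ax,_=cv2.fitEllipse(P.astype(np.float32)); return np.array([x,y,r,ex,ey,ax[0]/2,ax[1]/2])
def outline(im,KM,P):
    q=np.array([proj(*KM,p) for p in P]); cv2.polylines(im,[np.round(q*4).astype(int)],True,(255,255,0),1,cv2.LINE_AA,2)
def ringpts(c,r,z): t=np.linspace(0,2*np.pi,60); return np.c_[c[0]+r*np.cos(t),c[1]+r*np.sin(t),0*t+z]
E
python3 - <<'E'
from m import *
im,KM=W[2]
print('tin',circ(im,KM,(0,120,60),(12,255,255),(150,70,240,160),30),circ(im,KM,(168,120,60),(180,255,255),(150,70,240,160),30))
print('dark',circ(im,KM,(0,60,20),(180,255,110),(300,122,340,160),12))
print('px tin',im[111,175],'dark',im[141,331],'bg',im[50,300],'stand',W[0][0][130,170],'shadow',W[0][0][134,133],'blk',W[0][0][120,330])
im0,KM0=W[0]
print('stand',circ(im0,KM0,(0,60,20),(180,255,110),(144,118,200,174),14))
c=blob(im0,(0,110,60),(11,255,200),(300,85,375,165)); P=np.array([ray(*KM0,p,30) for p in c[:,0]],np.float32); print('block',cv2.minAreaRect(P),'green',circ(im0,KM0,(60,100,40),(90,255,255),(430,95,475,135),12))
for n,pads in (('scene',dict(orange=(154,196),blue=(233,206),grey=(285,242))),('side',dict(orange=(242,155),blue=(232,200),grey=(183,237)))):
    i=cv2.imread(f'pics/{n}0.png'); k=campose(n); h=cv2.cvtColor(i,cv2.COLOR_BGR2HSV)
    for p,(x,y) in pads.items():
        s=h[y,x].astype(int); lo=np.clip(s-[8,60,40],0,255); hi=np.clip(s+[8,80,50],0,255)
        if p=='grey': lo,hi=[0,0,20],[180,80,110]
        print(n,p,circ(i,k,lo,hi,(x-24,y-18,x+24,y+18),3))
E
```

```text
Traceback (most recent call last):
  File "m.py", line 8, in circ
    c=blob(im,lo,hi,box)[:,0]; P=np.array([ray(*KM,p,z) for p in c]); (x,y),r=cv2.minEnclosingCircle(P.astype(np.float32)); (ex,ey),ax,_=cv2.fitEllipse(P.astype(np.float32)); return np.array([x,y,r,ex,ey,ax[0]/2,ax[1]/2])
      ~~~~^^^^^^^^^^^^^^
  File "m.py", line 6, in blob
    cs=cv2.findContours(k,cv2.RETR_EXTERNAL,cv2.CHAIN_APPROX_NONE)[0]; return max(cs,key=cv2.contourArea)
                                                                              ~~~^^^^^^^^^^^^^^^^^^^^^^^^
ValueError: max() iterable argument is empty
```

```bash
sed -i 's/h=cv2.cvtColor(im,cv2.COLOR_BGR2HSV);/h=cv2.cvtColor(im,cv2.COLOR_BGR2HSV); h[...,0]=(h[...,0].astype(int)+20)%180;/' m.py
python3 - <<'E'
from m import *
im,KM=W[2]; im0,KM0=W[0]
hs=lambda i,x,y: cv2.cvtColor(i[y:y+1,x:x+1],cv2.COLOR_BGR2HSV)[0,0]
print('px tin',hs(im,178,111),'dark',hs(im,331,141),'bg',hs(im,300,50),'shadow',hs(im,300,140),'stand',hs(im0,170,130),'shadow',hs(im0,133,134),'blk',hs(im0,325,120),hs(im0,350,150))
def T(n,f):
    try: print(n,f())
    except Exception as e: print(n,e)
T('tin',lambda:circ(im,KM,(5,120,60),(32,255,255),(150,70,240,160),30))
T('dark',lambda:circ(im,KM,(0,110,10),(32,255,110),(300,122,340,160),12))
T('stand',lambda:circ(im0,KM0,(0,110,20),(31,255,130),(140,115,205,178),14))
T('block',lambda:cv2.minAreaRect(np.array([ray(*KM0,p,30) for p in blob(im0,(15,110,80),(32,255,255),(300,85,375,165))[:,0]],np.float32)))
T('green',lambda:circ(im0,KM0,(80,100,40),(110,255,255),(430,95,475,135),12))
for n,pads in (('scene',dict(orange=(154,196),blue=(233,206),grey=(285,242))),('side',dict(orange=(242,155),blue=(232,200),grey=(183,237)))):
    i=cv2.imread(f'pics/{n}0.png'); k=campose(n)
    for p,(x,y) in pads.items():
        s=hs(i,x,y).astype(int)+[20,0,0]; lo=np.clip(s-[8,60,40],0,255); hi=np.clip(s+[8,80,50],0,255)
        if p=='grey': lo,hi=[0,0,20],[180,80,110]
        T(n+p,lambda:circ(i,k,lo,hi,(x-24,y-18,x+24,y+18),3))
E
```

```text
px tin [  2 181 166] dark [  7 149  99] bg [ 18  97 179] shadow [ 18 104 144] stand [ 12 135 113] shadow [ 17 105 141] blk [ 13 128 134] [ 13 128 164]
tin [443.442  157.1318  25.2053 443.5916 157.1037  24.4136  24.6223]
dark [474.2467 282.8596  14.8363 474.1259 282.9421  13.7057  14.5048]
stand [ 492.2506 -309.1891    9.138   493.5697 -308.4158    5.6907    7.158 ]
block ((483.8438415527344, -122.25090789794922), (0.0, 0.0), 0.0)
green [445.0932  -8.1461  15.2998 445.9045  -7.8432  13.5149  14.3403]
sceneorange [ 647.0374 -158.1178   36.998   646.6573 -158.0123   34.8524   35.4832]
sceneblue [609.2975  15.9213  34.3517 609.627   15.9508  32.4762  33.2232]
scenegrey [663.2396 156.7754  34.8085 663.0337 156.434   33.3105  33.5852]
sideorange [ 643.5907 -158.1024   40.0249  645.0087 -157.7485   35.391    38.5476]
sideblue [607.6754  16.1674  33.5917 607.776   16.1867  32.0001  32.8301]
sidegrey [661.5381 156.4753  33.4117 661.1802 156.4425  31.269   32.6531]
```

```bash
python3 - <<'E'
from m import *
im0,KM0=W[0]; im1,KM1=W[1]; im2,KM2=W[2]
s=circ(im0,KM0,(0,112,20),(36,255,130),(140,115,205,178),14); print(s)
def blk(im,KM,box):
    r=cv2.minAreaRect(np.array([ray(*KM,p,30) for p in blob(im,(15,112,80),(35,255,255),box)[:,0]],np.float32)); print(r); return r
b=blk(im0,KM0,(300,85,375,168))
v=im0.copy(); outline(v,KM0,ringpts(s[3:5],26,14)); outline(v,KM0,ringpts(s[3:5],7,34))
outline(v,KM0,np.c_[cv2.boxPoints(b),np.full(4,30)])
a=v[70:190,120:220]; c=v[70:190,290:390]
w=im2.copy(); outline(w,KM2,ringpts((474.2,282.9),15,12)); outline(w,KM2,ringpts((474.2,282.9),10,12)); e=w[82:202,270:370]
cv2.imwrite('pics/ov.png',cv2.resize(np.hstack([a,c]),None,fx=4,fy=4,interpolation=cv2.INTER_CUBIC))
cv2.imwrite('pics/ov2.png',cv2.resize(e,None,fx=4,fy=4))
E
```

```text
[ 477.397  -303.4115   26.0101  477.5116 -303.552    24.7542   25.4655]
((457.0450134277344, -133.64248657226562), (61.18259048461914, 39.18766784667969), 25.738418579101562)
```

View pics/ov.png

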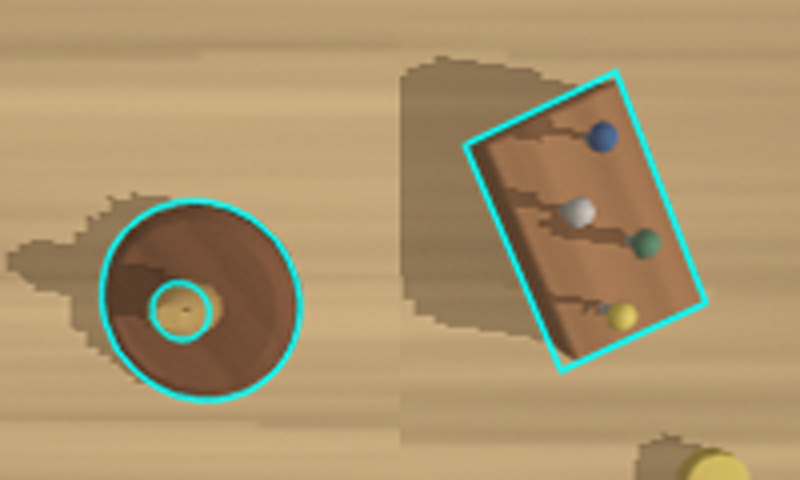

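The stand overlay matches. The block's box takes in a strip of its −y side face, so I move its centre about 1.5 mm along its short axis. Stand first, then a check.

```bash
cat >> h.py <<'E'
def pick(x,y,a,z,op,F,lift=90):
    q=down(a); bot.move_gripper(op); bot.move_ptp([x,y,z+lift],q); bot.line_to([x,y,z],120); bot.pause(.1)
    bot.move_gripper(0,F); bot.pause(.2); s=bot.read_state(); print('grip',s['width'],s['finger_force'],s['tcp_pos']); bot.line_to([x,y,z+lift],150)
    s=bot.read_state(); print('lifted',s['width'],s['finger_force'],s['t'])
def place(x,y,a,z,op,lift=90):
    bot.move_ptp([x,y,z+lift],down(a)); bot.line_to([x,y,z+12],150); bot.pause(.2); bot.line_to([x,y,z+.5],25); bot.pause(.2)
    s=bot.read_state(); print('put',s['tcp_pos'],s['contact_force']); bot.move_gripper(op); bot.pause(.2); bot.line_to([x,y,z+lift],150); print(bot.read_state()['t'])
E
python3 - <<'E'
from h import *
pick(477.5,-303.5,np.pi/2,16,50,25)
place(608.5,16,np.pi/2,19,50)
bot.move_ptp([510,16,200],down(np.pi/2)); bot.pause(.2)
E
python3 - <<'E'
from h import *
for n in('scene','side'): snap(n,n+'1')
c=cv2.imread('pics/scene1.png')[120:280,100:340]; d=cv2.imread('pics/side1.png')[100:260,140:340]
cv2.imwrite('pics/c1.png',np.vstack([cv2.resize(c,(480,300)),cv2.resize(d,(480,300))]))
E
```

```text
grip 13.219875612403515 25.000155593734235 [ 477.5473 -303.5969   16.0769]
lifted 12.523711541394555 24.99975621700287 9.8
put [608.526   15.9888  19.4249] [ 0.7854 -0.3387 -1.4118]
14.5417
```

View pics/c1.png

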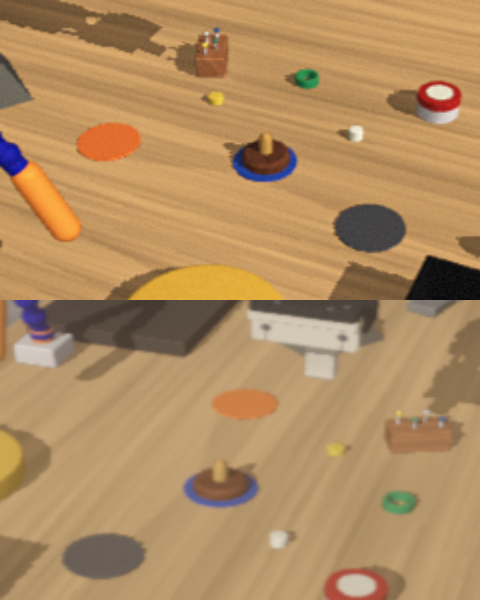

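The stand is upright and centred on the blue pad (crop (265,158) above, (220,487) below). Now the tin. I also triangulate the orange handle tip near the orange pad to check clearance.

```bash
python3 - <<'E'
from h import *
def tri(a,b):
    Ps=[]
    for n in('scene','side'):
        K,M=campose(n); Ps.append(K@np.diag([1,-1,-1])@np.linalg.inv(M)[:3])
    X=cv2.triangulatePoints(*Ps,np.array(a,float),np.array(b,float)); return (X[:3]/X[3])[:,0]
print('tip',tri((134,244),(137,131)),'mid',tri((112,211),(137,99)),'arc',tri((78,185),(139,71)),'base',tri((56,265),(158,126)))
pick(443.5,157.1,np.pi/2,6,80,20)
place(662.2,156.6,np.pi/2,9,75)
E
```

```text
tip [860.2421 -39.0139  97.858 ] mid [864.3874 -64.6396 165.7322] arc [ 876.0694 -107.731   212.8154] base [ 899.0679 -199.6574   13.4583]
grip 49.34964979038525 20.00044673681259 [443.4953 157.1324   6.0862]
lifted 49.31190466243637 19.99990314245224 19.5
put [662.205  156.5779   9.2941] [ 0.3645 -0.45   -1.6117]
23.675
```

The hose is over 200 mm from the orange pad, so it is no risk. Block next.

```bash
python3 - <<'E'
from h import *
a=np.deg2rad(115.7)
pick(456.4,-132.3,a,7,62,20)
place(646,-158,np.pi/2,10,60)
bot.move_ptp([520,20,150],down(np.pi/2)); bot.pause(.2); im,KM=snap('wrist','w3')
import pickle; pickle.dump((im,KM),open('w3.pkl','wb'))
for n in('scene','side'): snap(n,n+'2')
c=cv2.imread('pics/scene2.png')[120:280,100:400]; d=cv2.imread('pics/side2.png')[100:260,140:400]
cv2.imwrite('pics/c2.png',np.vstack([cv2.resize(c,(560,298)),cv2.resize(d,(485,298))[:,:485].copy() if 0 else cv2.resize(d,(560,298))]))
E
```

```text
grip 35.56975077226854 20.000470876693726 [ 456.4412 -132.3206    7.1545]
lifted 35.781442428892525 19.999675154685974 28.0167
put [ 646.0124 -158.0087   10.2787] [ 0.1075 -0.1344 -2.3773]
32.0833
```

View pics/c2.png

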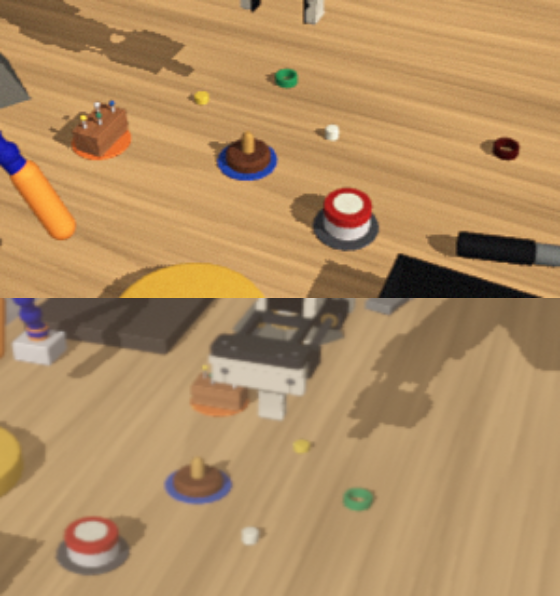

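View pics/w3.png

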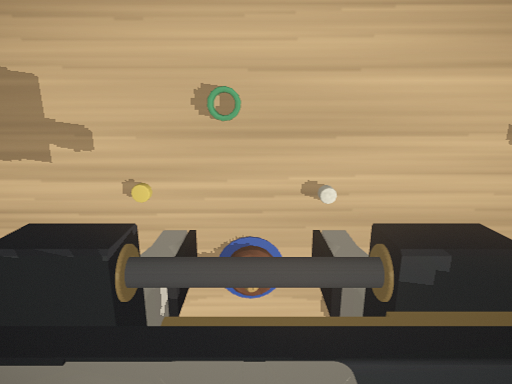

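All three are upright and centred: block on orange (crop (102,130)), stand on blue (248,155), tin on grey (347,212). In this wrist view the gripper hides the post, so I'll measure the stand again from further out.

```bash
python3 - <<'E'
from m import *
def pst():
    bot.move_ptp([640,20,200],down(np.pi/2)); bot.pause(.3); return snap('wrist','w4')
im,KM=pst()
u,v=proj(*KM,[608.5,16,17]).astype(int); print(u,v)
s=circ(im,KM,(0,90,20),(36,255,135),(u-32,v-32,u+32,v+32),17); print(s)
bot.move_ptp([508,283,200],down(np.pi/2)); bot.pause(.3); im2,KM2=snap('wrist','w5')
u2,v2=proj(*KM2,[474.2,282.9,12]).astype(int); r=circ(im2,KM2,(0,110,10),(32,255,112),(u2-20,v2-20,u2+20,v2+20),12); print(r,bot.read_state()['t'])
outline(im,KM,ringpts(s[:2],26,17)); outline(im,KM,ringpts(s[:2],3,43)); outline(im2,KM2,ringpts(r[:2],15,12)); outline(im2,KM2,ringpts(r[:2],10,12))
cv2.imwrite('pics/ov3.png',cv2.resize(np.hstack([im[v-40:v+40,u-40:u+40],im2[v2-40:v2+40,u2-40:u2+40]]),None,fx=5,fy=5,interpolation=cv2.INTER_CUBIC))
E
```

```text
249 146
[608.4369  16.7714  25.0524 608.759   15.8187  23.0941  24.769 ]
[474.0947 283.8815  14.5124 474.3005 283.7312  13.5944  14.0371] 35.7417Traceback (most recent call last):
  File "<stdin>", line 9, in <module>
  File "m.py", line 10, in outline
    q=np.array([proj(*KM,p) for p in P]); cv2.polylines(im,[np.round(q*4).astype(int)],True,(255,255,0),1,cv2.LINE_AA,2)
                                          ~~~~~~~~~~~~~^^^^^^^^^^^^^^^^^^^^^^^^^^^^^^^^^^^^^^^^^^^^^^^^^^^^^^^^^^^^^^^^^
cv2.error: OpenCV(4.12.0) :-1: error: (-5:Bad argument) in function 'polylines'
> Overload resolution failed:
>  - Layout of the output array img is incompatible with cv::Mat
>  - Expected Ptr<cv::UMat> for argument 'img'
```

```bash
python3 - <<'E'
from h import *
q=down(np.pi/2)
pick(474.2,283.3,np.pi/2,1.5,50,8)
x,y=608.6,16.1
bot.move_ptp([x,y,110],q); bot.line_to([x,y,50],100); bot.pause(.3)
f0=bot.read_state()['contact_force']
for z in (46,42,38,34,30,26,22,19.5):
    bot.line_to([x,y,z],25); s=bot.read_state(); d=s['contact_force']-f0; print(z,d,s['width'])
    if np.linalg.norm(d)>6: print('STOP'); break
for n in('scene','side'): snap(n,n+'3')
c=cv2.imread('pics/scene3.png')[160:240,180:280]; d=cv2.imread('pics/side3.png')[150:230,180:280]
cv2.imwrite('pics/c3.png',cv2.resize(np.hstack([c,d]),None,fx=4,fy=4))
E
```

```text
grip 29.956536821077798 8.000319210696034 [474.3042 283.4393   1.7177]
lifted 30.46498252673916 8.000004271161743 39.1583
46 [ 0.5603  1.0962 -0.3993] 30.019523150616838
42 [-0.5369  0.711  -1.2769] 29.74227402997229
38 [ 0.0644  0.3457 -0.0682] 30.27369719857979
34 [-0.0017  0.5137 -0.1202] 29.974204029405673
30 [-0.1837  1.9687 -0.508 ] 30.152397517821747
26 [ 0.1766  0.9684 -1.0827] 30.006306352123225
22 [-0.4908  0.902  -0.8574] 30.195138463187064
19.5 [-0.6765  1.1596 -0.1744] 30.0267718484304
```

View pics/c3.png

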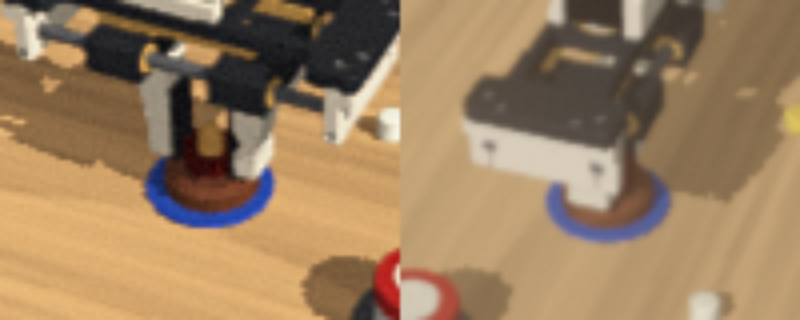

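The ring sits around the post just above the base (crop (207,155)) and met no resistance on the way down. I'll release, retreat and take a last look.

```bash
python3 - <<'E'
from h import *
x,y=608.6,16.1
bot.line_to([x,y,18.7],15); bot.move_gripper(50); bot.pause(.3); bot.line_to([x,y,120],100)
bot.move_ptp([470,16,220],down(np.pi/2)); bot.pause(.2); print(bot.read_state()['t'])
for n in('scene','side'): snap(n,n+'4')
c=cv2.imread('pics/scene4.png')[150:250,120:320]; d=cv2.imread('pics/side4.png')[130:250,150:300]
cv2.imwrite('pics/c4.png',np.vstack([cv2.resize(c,(600,300)),cv2.resize(d,(600,300))]))
E
```

```text
47.1
```

View pics/c4.png

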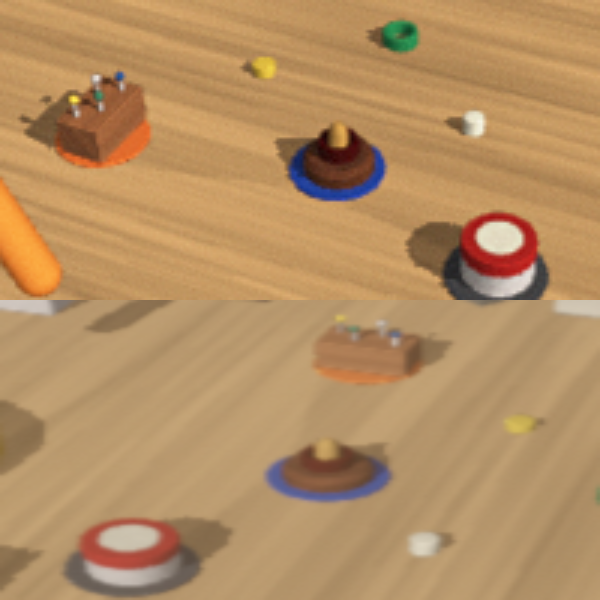

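The ring lies flat around the post on the base (crop (338,148)), everything is upright on its pad, and the gripper is clear.

```bash
python3 -c "
from plant import bot
print(bot.close_job())"
```

```text
the job is handed in; nothing more can be done
None
```

The job is handed in at about 47 s: the last pictures show the stand on the middle (blue) pad, the tin on the left (grey), the burr block on the right (orange) and the dark ring flat around the post, everything released; I have no verdict from the judge.

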